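# Sweep used plasticware off the rocker's glass deck into the waste tub

### The job

Take the blue scraper by its grip and sweep the four pieces of used plasticware off the rocker's black glass deck into the yellow tub, keeping the blade lightly pressed on the springy deck as it tips, all the way from the end beside the white parking block to the end over the tub; do not lean hard on the glass, and do not touch the waste with the gripper. Then stand the scraper upright again on its parking block and let go. Leave the bottle, the tube rack and the forceps cup where they are.

Things in the scene. Friction and masses are not known exactly. Their poses are not given: they have to be found in the camera images.
- rocker: Fixed lab rocker: white housing, black glass deck 220 (x) by 340 (y) mm, its surface level and 140 mm above the origin (on the bench under the middle). The deck tips on a sprung pivot along x under its middle: its y ends sink about 10 mm under a light press (at most 22), the middle does not give. y ends open; lips 8 wide, 10 high on the x edges (204 mm between).
- bin: Fixed yellow waste tub, open on top, 220 (x) by 200 (y) by 105 mm high, walls 4 mm. Origin: centre of its underside, on the bench, 255 mm from the rocker's centre along the rocker's y, at either end, parallel to the rocker. Its rim reaches about 15 mm in under the end of the glass deck.
- dock: Fixed white parking block with a black rubber top, 190 (x) by 100 (y) by 80 mm high, at the rocker's other y end, parallel to it, its centre 255 mm from the rocker's centre. Origin: centre of its underside; the scraper stands on its top, 80 mm above.
- scraper: Loose blue scraper, 250 g, upright on its straight, slick white plastic edge. Origin: centre of the edge's underside, z up. Blade 150 mm long (its y), 28 mm thick (its x), 38 mm high; on it an upright grip block 30 (x) by 60 (y) mm, from 38 to 88 mm above the origin: grip it across x from above. It pushes with either broad face.
- flask: Waste, not to be touched by hand. White culture flask with a red cap lying on its side, 44 (x) by 91 (y) by 24 mm high, cap towards +y. Loose, lies on the glass; origin: centre of its underside, z up as it lies at the start.
- dish: Waste, not to be touched by hand. Round closed culture dish, white and pale blue, 88 mm diameter, 16 mm high. Loose, lies on the glass; origin: centre of its underside, z up as it lies at the start.
- mailer: Waste, not to be touched by hand. Green slide box, 34 (x) by 91 (y) by 18 mm high. Loose, lies on the glass; origin: centre of its underside, z up as it lies at the start.
- lid: Waste, not to be touched by hand. Flat orange plate lid, 60 (x) by 85 (y) by 6 mm thick. Loose, lies on the glass; origin: centre of its underside, z up as it lies at the start.
- bottle: Bystander: amber bottle with a blue cap, 70 mm diameter, 150 mm high, loose. Origin: centre of its underside.
- rack: Bystander: green tube rack with capped tubes, 60 (x) by 160 (y) by 95 mm high, loose. Origin: centre of its underside.
- cup: Bystander: steel cup holding forceps, 76 mm diameter, 152 mm high with the forceps, loose. Origin: centre of its underside.
Not all that is in view belongs to the job. Leave any pink or red look-alike of the dock alone.

How it is judged:
By the outcome, as a careful person would: the job done as asked, in the order asked, and still so for the second after the job is handed in, with the robot touching nothing.
It also fails if it takes over 64 s, if anything falls off the work surface, if the arm or the gripper's body presses on something with over 40 N, if the wrist force passes 120 N, or if a joint passes its speed limit or range.

### The arm

A 7-joint arm with a two-finger parallel gripper is mounted at the origin on the work surface. World frame = base frame: x ahead of the robot, y to its left, z up, the work surface at z = 0. Lengths are in m, angles in rad, forces in N, time in s.
With the tool pointing down it reaches from about 0.4 to 0.875 m from the base axis. Payload 19.3 kg.
Tool frame: the origin (TCP) lies between the finger pads; the fingertips stand bot.tcp_to_tips ahead of it and the grasp point (between the pads) is the TCP (bot.tcp_to_tips is the distance from the TCP to the fingertips, in m); z points along the fingers, y is the line along which they close (so a half turn about z gives the same grasp; the last joint's range is limited). The gripper opens to 85 mm and grips with 20 to 120 N. Pads are 22 mm wide; open, the fingers measure 114 mm over their backs; the gripper's body (76 mm by 85 mm) begins 54 mm behind the grasp point. The pads swing forward as they close: fully open they stand 13 mm farther back than shut.
Start: joints at [-1.296, 0.521, -0.036, 1.599, 0.021, 1.021, -0.113], TCP at [0.211, 0.588, 0.25] pointing down, gripper open.
Joint ranges: [-2.91, 2.91], [-0.3, 2.13], [-1.5, 1.42], [0.17, 2.43], [-1.26, 4.41], [0.16, 1.93], [-2.52, 2.52]. Speed limits (rad/s): [1.89, 1.89, 2.39, 2.39, 3.01, 3.01, 3.01].

### API

Orientations are given as [roll, pitch, yaw] about the fixed x, y, z axes, in that order (R = Rz(yaw) Ry(pitch) Rx(roll)).
In Python, from workcell import telemetry, grab_frame, bot gives the robot as it stands. The module is installed in compiled form; this text tells all that it offers.
- The arm moves only by the shell command python3 -m crank 'ROWS' [FORCE]. ROWS is text: rows parted by semicolons, each of 7 numbers parted by spaces: the finger opening in m, from 0 to 0.0854, then the shift along the tool's x, y, z in m, then the turn, a rotation vector about the tool's x, y, z in degrees. A call has exactly 8 rows; each row shifts and turns the commanded pose from where the row before left it, along the tool's axes as they then stand; what a row does not reach is not made up. A row lasts 1/12 s, in which the tool goes at most 41.7 mm and 7.16 degrees, less where a joint would pass 70% of its speed; a pose out of reach is approached as far as the arm can. A call with a gripper value outside its range is refused whole. The fingers move at their own pace and stop on an object; FORCE is the grip in N (left out, the last holds). Time passes only in rows, so rows that do not move let the fingers close, or fill a call up. It gives the time, the measured TCP pose, the force, the opening and the grip force at its end, in the units of the state.
- telemetry.observe(): the state, without advancing time (a new reading comes with each control period).
- grab_frame(name): name is "side" or "top" or "wrist"; returns a dict with "pixels" (420x560x3 uint8, red, green, blue), "depth" (420x560 float32, m along the optical axis (not along the pixel's ray), 0 where there is no reading), "vertical_fov" (degrees; the focal length in pixels is half the picture's height over the tangent of half this angle, whatever the lens; pixels are square), "cx", "cy" (the principal point, pixels), "R" (3x3) and "t" (3): a world point X has camera coordinates R X + t; the wrist camera has in their place "hand_eye" (4x4, takes a point from camera to tool coordinates, whose origin is the TCP and whose axes are the flange's). Camera axes: x right, y down, z forward; pixel columns grow to the right and rows downward; lengths in m; the calibration is good to about 2 mm. A picture is of the moment at which its call begins: read the wrist's pose just before it.
- bot.job_done(): hands the job in; it is judged then, once.
The state is a dict: "clock": time; "qpos": joint angles; "qd": joint speeds; "joint_efforts": joint torques, N m; "position": TCP position; "tool_rot": TCP orientation; "force": force on the tool from outside, world axes, zero at the start; "moment": the same for the moment, N m; "grip_width": finger opening in m; "finger_force": force on a finger pad.
Only numpy, scipy, OpenCV 4.12 (cv2) and the standard library are available. Lean on these libraries where they do the work, as an engineer would, in place of code of your own. Each camera call takes 0.05 s, during which the arm holds its last target. There are 200 camera calls.

## Working session

There is one attempt and no reset: what is moved stays moved. The work goes in short steps, Python scripts to look and compute and a shell command to move; the robot and the scene stay as the last step left them, time stands still between calls to the robot, and variables do not carry over. Pictures are saved under pics/ and viewed, at most 10 in all, crops included, and the job is handed in when it is done.

```bash
mkdir -p pics; cat > h.py <<'E'
import numpy as np, cv2
from workcell import telemetry, grab_frame, bot
def save(f,n): cv2.imwrite('pics/'+n,cv2.cvtColor(f['pixels'],cv2.COLOR_RGB2BGR))
def foc(f): return f['pixels'].shape[0]/2/np.tan(np.radians(f['vertical_fov'])/2)
def pts(f,R=None,t=None):
    "world points per pixel from depth"
    d=f['depth']; v,u=np.mgrid[:d.shape[0],:d.shape[1]]; k=foc(f)
    c=np.stack([(u-f['cx'])/k*d,(v-f['cy'])/k*d,d],-1)
    return (c-f['t'])@f['R'] 
def ray(f,u,v,z):
    k=foc(f); d=np.array([(u-f['cx'])/k,(v-f['cy'])/k,1])@f['R']; o=-f['R'].T@f['t']
    return o+d*(z-o[2])/d[2]
E
python3 - <<'E'
from h import *
s=telemetry.observe(); print({k:np.round(v,3) for k,v in s.items()}, bot.tcp_to_tips)
for n in('top','side'):
    f=grab_frame(n); save(f,n+'0.png'); print(n,f['vertical_fov'],f['cx'],f['cy'],np.round(f['R'],3).tolist(),f['t'])
    np.savez(n+'0.npz',**f)
E
```

```text
{'clock': np.float64(0.0), 'qpos': array([-1.296,  0.522, -0.036,  1.6  ,  0.021,  1.021, -0.113]), 'qd': array([ 0.   ,  0.001, -0.001, -0.001, -0.001, -0.001,  0.   ]), 'joint_efforts': array([-0.0000e+00, -9.2713e+01,  1.9800e+00, -3.6991e+01,  1.8000e-02,
        9.0000e-03, -0.0000e+00]), 'position': array([0.211, 0.588, 0.25 ]), 'tool_rot': array([-3.14 ,  0.   ,  2.797]), 'force': array([ 0.628, -0.058, -0.664]), 'moment': array([-0.018, -0.035, -0.003]), 'finger_force': np.float64(0.0), 'grip_width': np.float64(0.086)} 0.019
top 50.513219902223454 277.1640945494469 211.8136332188826 [[-0.007, -1.0, -0.002], [-0.992, 0.008, -0.122], [0.122, 0.001, -0.992]] [0.00936725 0.52312767 1.5001361 ]
side 49.77312082459145 277.8204245967021 208.54554141018255 [[0.946, -0.323, -0.012], [-0.248, -0.703, -0.667], [0.207, 0.634, -0.745]] [-0.4827129   0.18376876  1.50025549]
```

View pics/top0.png

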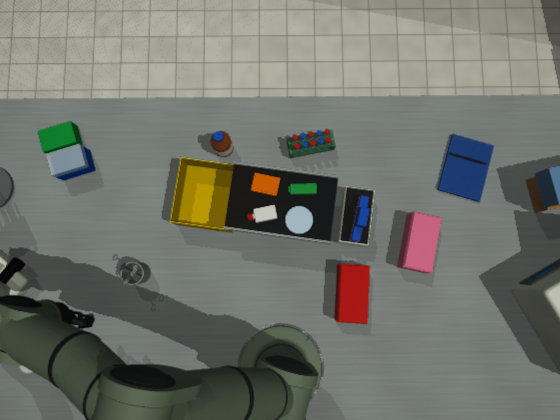

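View pics/side0.png

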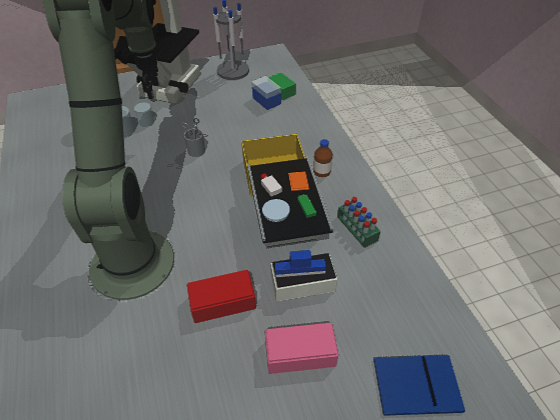

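The top view shows the yellow tub at (203,193), the black deck centred near (282,202) and the white dock with its black top at (357,216), with the blue scraper on it at (361,218). The waste is the lid (265,184), mailer (303,188), flask (263,213) and dish (299,220). Three blocks could be taken for the dock: white (357,216), red (353,293) and pink (420,242). The white one fits, because it's in line with the rocker and carries the scraper. I'll measure it and confirm in a crop.

```bash
python3 - <<'E'
from h import *
f=dict(np.load('top0.npz')); P=pts(f); hsv=cv2.cvtColor(f['pixels'],cv2.COLOR_RGB2HSV)
H,S,V=hsv[...,0].astype(int),hsv[...,1],hsv[...,2]
roi=np.zeros(H.shape,bool); roi[140:260,160:390]=1
def rect(n,m):
    m=m&roi
    nn,l,st,_=cv2.connectedComponentsWithStats(m.astype(np.uint8))
    i=1+np.argmax(st[1:,4]); q=P[l==i]
    c,s,a=cv2.minAreaRect(q[:,:2].astype(np.float32))
    print(n,len(q),'c',np.round(c,4),'s',np.round(s,4),'ang',round(a,1),'z',np.round(np.percentile(q[:,2],[5,50,95]),3))
    return q
z=P[...,2]
blue=(H>105)&(H<130)&(S>120)
sc=rect('scraper all',blue&(np.mgrid[:420,:560][1]>330))
rect('grip top',blue&(z>.155)&(np.mgrid[:420,:560][1]>330))
rect('blade top',blue&(z<.14)&(z>.105)&(np.mgrid[:420,:560][1]>330))
rect('deck',(abs(z-.143)<.02)&(np.mgrid[:420,:560][1]<342))
rect('tub',(H>18)&(H<32)&(S>150))
rect('tubrim',(H>18)&(H<32)&(S>150)&(z>.09))
rect('dock',(abs(z-.08)<.012)&(np.mgrid[:420,:560][1]>338))
rect('lid',(H<18)&(H>3)&(S>150)&(z>.13))
rect('mailer',(H>45)&(H<80)&(S>100)&(z>.13))
rect('dish',(H>85)&(H<110)&(S>25)&(S<130)&(V>100)&(z>.13))
rect('flask',(S<40)&(V>150)&(z>.152))
rect('bottle',(z>.1)&(np.mgrid[:420,:560][0]<158)&(np.mgrid[:420,:560][1]<240))
rect('rack',(z>.04)&(np.mgrid[:420,:560][0]<160)&(np.mgrid[:420,:560][1]>270))
c=f['pixels'][140:320,150:450]
cv2.imwrite('pics/crop.png',cv2.cvtColor(cv2.resize(c,None,fx=2.6,fy=2.6,interpolation=cv2.INTER_CUBIC),cv2.COLOR_RGB2BGR))
E
```

```text
scraper all 505 c [ 0.4154 -0.1759] s [0.1106 0.378 ] ang 40.1 z [0.105 0.122 0.171]
grip top 192 c [ 0.4917 -0.2641] s [0.0299 0.06  ] ang 76.4 z [0.162 0.168 0.172]
blade top 268 c [ 0.4917 -0.2634] s [0.0302 0.1489] ang 75.6 z [0.11  0.118 0.126]
deck 7039 c [ 0.5429 -0.0084] s [0.3406 0.2212] ang 81.5 z [0.135 0.141 0.158]
tub 3711 c [0.5439 0.1696] s [0.4668 0.254 ] ang 67.0 z [-0.002  0.005  0.102]
tubrim 307 c [0.5806 0.2532] s [0.182  0.2191] ang 81.6 z [0.092 0.102 0.109]
dock 1166 c [ 0.5053 -0.2603] s [0.1005 0.1898] ang 81.4 z [0.071 0.079 0.085]
lid 536 c [0.488  0.0474] s [0.0959 0.3014] ang 88.2 z [0.14  0.147 0.152]
mailer 337 c [ 0.4673 -0.0594] s [0.0914 0.2773] ang 82.4 z [0.139 0.157 0.163]
dish 615 c [ 0.4279 -0.0537] s [0.0871 0.1992] ang 81.4 z [0.149 0.156 0.16 ]
flask 293 c [0.5041 0.0465] s [0.0438 0.072 ] ang 10.6 z [0.159 0.164 0.169]
bottle 113 c [0.5451 0.1143] s [0.4693 0.0569] ang 20.8 z [0.102 0.112 0.139]
rack 502 c [ 0.5528 -0.0975] s [0.1684 0.4487] ang 85.4 z [0.048 0.055 0.098]
```

View pics/crop.png

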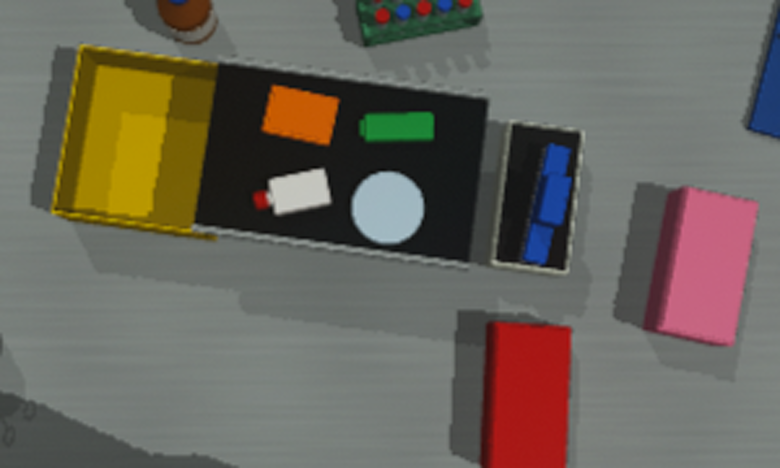

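The crop shows the white dock with its black top and the blue scraper at crop (548,203). It's in line with the deck, and the red and pink blocks are off the line. The dock measures 0.1005×0.190 m at z 0.079, 0.255 m from the deck centre, so it's confirmed. Rocker yaw is about -8.5°, and the scraper's thin axis is at about 76°.

```bash
cat >> h.py <<'E'
C=np.array([.543,-.0085]); YAW=np.radians(-8.5); EX=np.array([np.cos(YAW),np.sin(YAW)]); EY=np.array([-EX[1],EX[0]])
def rk(p): d=np.asarray(p)[...,:2]-C; return np.stack([d@EX,d@EY],-1)   # world -> rocker xy
def wk(x,y): return C+x*EX+y*EY
def totool(dw,s=None):
    from scipy.spatial.transform import Rotation as Ro
    s=s or telemetry.observe(); return Ro.from_euler('xyz',s['tool_rot']).as_matrix().T@np.asarray(dw)
E
python3 - <<'E'
from h import *
f=dict(np.load('top0.npz')); P=pts(f); hsv=cv2.cvtColor(f['pixels'],cv2.COLOR_RGB2HSV)
H,S,V=hsv[...,0].astype(int),hsv[...,1],hsv[...,2]; z=P[...,2]; r=rk(P)
on=(abs(r[...,0])<.1)&(abs(r[...,1])<.168)&(z>.135)
for n,m in dict(lid=(H<18)&(H>3)&(S>150),mailer=(H>45)&(H<80)&(S>100),dish=(S<130)&(V>100)&(r[...,1]<-.01),flask=(V>100)&(S<130)&(r[...,1]>-.01)).items():
    m=(m&on).astype(np.uint8); n_,l,st,_=cv2.connectedComponentsWithStats(m); i=1+np.argmax(st[1:,4]); q=r[l==i]
    c,s,a=cv2.minAreaRect(q.astype(np.float32)); print(n,np.round(c,3),np.round(s,3),round(a), 'x',np.round([q[:,0].min(),q[:,0].max()],3),'y',np.round([q[:,1].min(),q[:,1].max()],3))
print('dock scraper in rk',rk([.4917,-.2637]))
p=telemetry.observe()['position']
a=np.array([.45,.2,.25]); b=np.array([.4917,-.2637,.25])
print(totool(a-p),totool(b-a))
E
```

```text
lid [0.049 0.061] [0.089 0.064] 86 x [0.016 0.084] y [0.015 0.106]
mailer [ 0.05  -0.059] [0.034 0.089] 8 x [0.028 0.072] y [-0.106 -0.014]
dish [-0.051 -0.061] [0.086 0.085] 53 x [-0.094 -0.008] y [-0.105 -0.018]
flask [-0.047  0.049] [0.044 0.076] 21 x [-0.077 -0.018] y [0.01  0.086]
dock scraper in rk [-0.01301555 -0.25997947]
[-3.55892931e-01 -2.84382596e-01  1.00160516e-04] [-0.19599516 -0.42230592  0.00043496]
```

```bash
python3 -m crank '0.085 -0.0222 -0.0178 0 0 0 0;0.085 -0.0222 -0.0178 0 0 0 0;0.085 -0.0222 -0.0178 0 0 0 0;0.085 -0.0222 -0.0178 0 0 0 0;0.085 -0.0222 -0.0178 0 0 0 0;0.085 -0.0222 -0.0178 0 0 0 0;0.085 -0.0222 -0.0178 0 0 0 0;0.085 -0.0222 -0.0178 0 0 0 0'
python3 -m crank '0.085 -0.0222 -0.0178 0 0 0 0;0.085 -0.0222 -0.0178 0 0 0 0;0.085 -0.0222 -0.0178 0 0 0 0;0.085 -0.0222 -0.0178 0 0 0 0;0.085 -0.0222 -0.0178 0 0 0 0;0.085 -0.0222 -0.0178 0 0 0 0;0.085 -0.0222 -0.0178 0 0 0 0;0.085 -0.0222 -0.0178 0 0 0 0'
python3 -c "
from h import *
print(totool(np.array([.4917,-.2637,.25])-telemetry.observe()['position']))"
```

```text
clock: 0.77
position: [0.3307, 0.3928, 0.2501]
tool_rot: [-3.141, -0.0, 2.797]
force: [-0.3, 0.3, 1.4]
grip_width: 0.0852
finger_force: 0.0
clock: 1.43
position: [0.4497, 0.1988, 0.2502]
tool_rot: [-3.141, -0.0, 2.797]
force: [0.2, 1.0, 0.4]
grip_width: 0.0851
finger_force: 0.0
[-1.95817812e-01 -4.21064753e-01  2.63324434e-04]
```

```bash
python3 -m crank '0.085 -0.014 -0.030 0 0 0 0;0.085 -0.014 -0.030 0 0 0 0;0.085 -0.014 -0.030 0 0 0 0;0.085 -0.014 -0.030 0 0 0 0;0.085 -0.014 -0.030 0 0 0 0;0.085 -0.014 -0.030 0 0 0 0;0.085 -0.014 -0.030 0 0 0 0;0.085 -0.014 -0.030 0 0 0 0'
python3 -m crank '0.085 -0.014 -0.030 0 0 0 0;0.085 -0.014 -0.030 0 0 0 0;0.085 -0.014 -0.030 0 0 0 0;0.085 -0.014 -0.030 0 0 0 0;0.085 -0.014 -0.030 0 0 0 0;0.085 -0.014 -0.030 0 0 0 0;0.085 -0.014 -0.001 0 0 0 -2.9;0.085 0 0 0 0 0 -2.9'
python3 - <<'E'
from h import *
from scipy.spatial.transform import Rotation as Ro
s=telemetry.observe(); f=grab_frame('wrist'); save(f,'w1.png')
Rt=Ro.from_euler('xyz',s['tool_rot']).as_matrix(); T=np.eye(4); T[:3,:3]=Rt; T[:3,3]=s['position']; M=T@f['hand_eye']
f['R']=M[:3,:3].T; f['t']=-f['R']@M[:3,3]; P=pts(f); z=P[...,2]
hsv=cv2.cvtColor(f['pixels'],cv2.COLOR_RGB2HSV); H,S,V=hsv[...,0].astype(int),hsv[...,1],hsv[...,2]
b=(H>105)&(H<130)&(S>120)&(f['depth']>0)
for n,m in dict(grip=b&(z>.16)&(z<.18),blade=b&(z>.108)&(z<.13),dock=(abs(z-.08)<.006)&(V<90)&(S<90)).items():
    m=cv2.morphologyEx(m.astype(np.uint8),cv2.MORPH_OPEN,np.ones((3,3)));n_,l,st,_=cv2.connectedComponentsWithStats(m);i=1+np.argmax(st[1:,4]);q=P[l==i]
    c,sz,a=cv2.minAreaRect(q[:,:2].astype(np.float32)); print(n,len(q),np.round(c,4),np.round(sz,4),round(a,1),np.round(np.median(q[:,2]),4))
print(s['position'],np.degrees(s['tool_rot']),s['qpos'],totool(np.array([.4917,-.2637,.25])-s['position']))
E
```

```text
clock: 2.1
position: [0.4733, -0.0652, 0.2503]
tool_rot: [3.142, -0.0, 2.797]
force: [-0.1, 0.7, 0.1]
grip_width: 0.0851
finger_force: 0.0
clock: 2.77
position: [0.5054, -0.2695, 0.2498]
tool_rot: [-3.141, 0.0, 2.897]
force: [0.2, -0.1, 0.2]
grip_width: 0.0849
finger_force: 0.0
grip 3145 [ 0.4905 -0.2615] [0.0301 0.0591] 75.9 0.169
blade 1792 [ 0.4407 -0.2492] [0.028  0.0452] 75.9 0.119
dock 8152 [ 0.5053 -0.2574] [0.0884 0.1787] 81.8 0.0811
[ 0.50539663 -0.26950777  0.24979809] [-1.79954354e+02  2.85601226e-03  1.66012229e+02] [ 0.21291867  0.44875943  0.23988713  1.75220263 -0.12562405  0.95542106
  1.82924695] [ 0.01468168  0.00240405 -0.0001932 ]
```

View pics/w1.png

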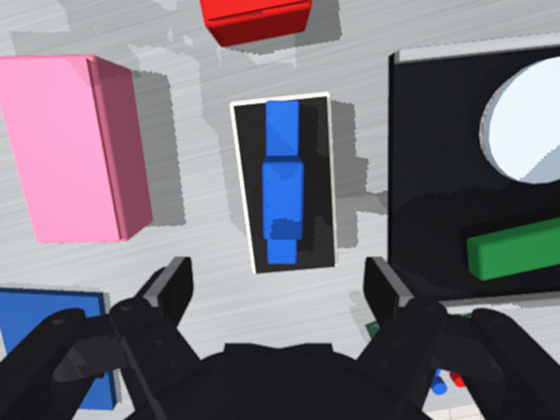

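The wrist view shows the grip block at about (283,200), standing on the white dock with its black top. The grip is at (0.4905, -0.2615), top z 0.169, and the yaw already matches. Now I descend and close.

```bash
python3 -m crank '0.085 0.0079 0.0019 0.01 0 0 0;0.085 0.0079 0.0019 0.018 0 0 0;0.085 0 0 0.02 0 0 0;0.085 0 0 0.02 0 0 0;0.085 0 0 0.02 0 0 0;0.085 0 0 0.012 0 0 0;0.085 0 0 0.008 0 0 0;0.085 0 0 0 0 0 0' 60
python3 -m crank '0.02 0 0 0 0 0 0;0.02 0 0 0 0 0 0;0.02 0 0 0 0 0 0;0.02 0 0 0 0 0 0;0.02 0 0 0 0 0 0;0.02 0 0 0 0 0 0;0.02 0 0 0 0 0 0;0.02 0 0 0 0 0 0' 60
```

```text
clock: 3.48
position: [0.4895, -0.2591, 0.141]
tool_rot: [3.141, -0.002, 2.898]
force: [0.1, 0.4, -0.6]
grip_width: 0.0851
finger_force: 0.0
clock: 4.15
position: [0.4904, -0.2598, 0.1428]
tool_rot: [-3.142, 0.001, 2.898]
force: [-1.9, -0.3, 7.1]
grip_width: 0.0298
finger_force: 64.1
```

```bash
python3 -m crank '0.02 0 0 -0.005 0 0 0;0.02 0 0 -0.012 0 0 0;0.02 0 0 -0.018 0 0 0;0.02 0 0 -0.018 0 0 0;0.02 0 0 -0.018 0 0 -2.7;0.02 0 0 -0.018 0 0 -2.7;0.02 0 0 -0.006 0 0 0;0.02 0 0 0 0 0 0'
python3 - <<'E'
from h import *
s=telemetry.observe(); print(np.degrees(s['tool_rot']),s['qpos'],s['force'],totool(np.r_[wk(0,-.156),.238]-s['position'],s), totool(np.r_[EX,0],s))
E
```

```text
clock: 4.82
position: [0.4906, -0.2598, 0.2386]
tool_rot: [-3.141, 0.002, 2.991]
force: [0.1, 0.5, -2.9]
grip_width: 0.0291
finger_force: 62.9
[-1.79981982e+02  1.30595303e-01  1.71357987e+02] [ 0.22337345  0.43088235  0.21290692  1.81006013 -0.11239359  0.91003121
  1.9062495 ] [ 0.11581132  0.54271372 -2.90411001] [-0.01438033  0.10035816  0.00060198] [-0.99999433  0.00247931  0.00227853]
```

```bash
python3 -m crank '0.02 -0.0024 0.0167 0 0 0 0;0.02 -0.0024 0.0167 0 0 0 0;0.02 -0.0024 0.0167 0 0 0 0;0.02 -0.0024 0.0167 0 0 0 0;0.02 -0.0024 0.0167 0 0 0 0;0.02 -0.0024 0.0167 0 0 0 0;0.02 0 0 0.015 0 0 0;0.02 0 0 0.012 0 0 0'
python3 -m crank '0.02 0 0 0.004 0 0 0;0.02 0 0 0.003 0 0 0;0.02 0 0 0.001 0 0 0;0.02 0 0 0.001 0 0 0;0.02 0 0 0 0 0 0;0.02 0 0 0 0 0 0;0.02 0 0 0 0 0 0;0.02 0 0 0 0 0 0'
python3 - <<'E'
from h import *
s=telemetry.observe(); print(rk(s['position']),s['force'],s['moment'])
f=grab_frame('side'); save(f,'s1.png')
c=f['pixels'][140:320,180:400]; cv2.imwrite('pics/s1c.png',cv2.cvtColor(cv2.resize(c,None,fx=3,fy=3,interpolation=cv2.INTER_CUBIC),cv2.COLOR_RGB2BGR))
E
```

```text
clock: 5.48
position: [0.5193, -0.1613, 0.2088]
tool_rot: [3.141, -0.001, 2.992]
force: [-0.8, 0.0, -2.7]
grip_width: 0.0294
finger_force: 63.0
clock: 6.15
position: [0.5195, -0.1627, 0.2016]
tool_rot: [-3.142, 0.001, 2.992]
force: [-0.0, -0.0, -2.3]
grip_width: 0.0296
finger_force: 62.9
[-0.0004842  -0.15601718] [-0.02858787 -0.02317926 -2.30268253] [-0.0208066  -0.05603974  0.01420491]
```

View pics/s1c.png

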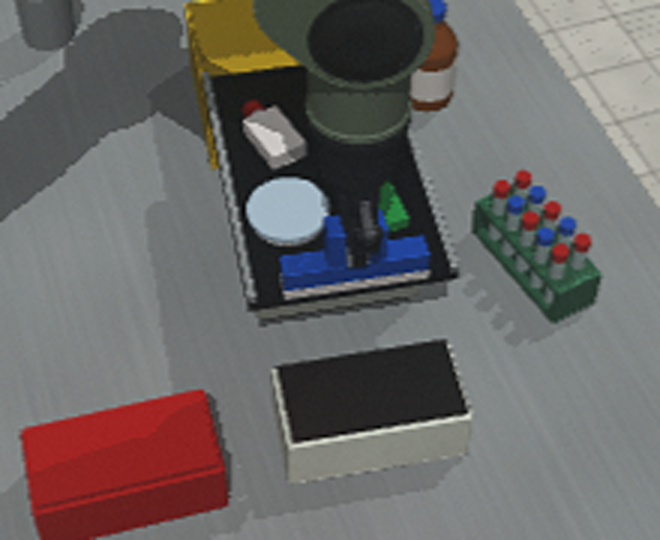

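The side crop shows the blade (crop (355,270)) resting at the deck's dock end between the lips, with all the waste ahead of it. Contact has only just started, so I'll press down in steps to learn the spring rate.

```bash
python3 -m crank '0.02 0 0 0.0015 0 0 0;0.02 0 0 0.0015 0 0 0;0.02 0 0 0.001 0 0 0;0.02 0 0 0 0 0 0;0.02 0 0 0 0 0 0;0.02 0 0 0 0 0 0;0.02 0 0 0 0 0 0;0.02 0 0 0 0 0 0'
python3 -m crank '0.02 0 0 0.0015 0 0 0;0.02 0 0 0.0015 0 0 0;0.02 0 0 0.001 0 0 0;0.02 0 0 0 0 0 0;0.02 0 0 0 0 0 0;0.02 0 0 0 0 0 0;0.02 0 0 0 0 0 0;0.02 0 0 0 0 0 0'
```

```text
clock: 6.87
position: [0.5194, -0.1627, 0.1974]
tool_rot: [-3.142, 0.0, 2.992]
force: [1.1, -0.7, -0.0]
grip_width: 0.0294
finger_force: 63.0
clock: 7.53
position: [0.5194, -0.1627, 0.1934]
tool_rot: [-3.142, 0.0, 2.992]
force: [-0.0, -1.2, 1.7]
grip_width: 0.0294
finger_force: 63.3
```

```bash
python3 -m crank '0.02 0 0.005 -0.0004 0 0 0;0.02 0 0.005 -0.0004 0 0 0;0.02 0 0.005 -0.0005 0 0 0;0.02 0 0.005 -0.0005 0 0 0;0.02 0 0.005 -0.0005 0 0 0;0.02 0 0.005 -0.0005 0 0 0;0.02 0 0.005 -0.0005 0 0 0;0.02 0 0.005 -0.0005 0 0 0'; python3 -c "
from h import *
s=telemetry.observe();print(rk(s['position']),s['force'],s['moment'])"
```

```text
clock: 8.2
position: [0.5254, -0.1226, 0.1972]
tool_rot: [-3.142, 0.0, 2.992]
force: [0.4, -1.1, 2.3]
grip_width: 0.0289
finger_force: 63.3
[-0.0005837  -0.11544336] [ 0.43770299 -1.07839497  2.26802516] [-0.43015309 -0.01715011  0.05671082]
```

```bash
python3 -m crank '0.02 0 0.005 -0.0005 0 0 0;0.02 0 0.005 -0.0004 0 0 0;0.02 0 0.005 -0.0004 0 0 0;0.02 0 0.005 -0.0004 0 0 0;0.02 0 0.005 -0.0004 0 0 0;0.02 0 0.005 -0.0004 0 0 0;0.02 0 0.005 -0.0003 0 0 0;0.02 0 0.005 -0.0003 0 0 0'; python3 -c "
from h import *
s=telemetry.observe();print(rk(s['position']),s['force'],s['moment'])"
```

```text
clock: 8.87
position: [0.5313, -0.0831, 0.2003]
tool_rot: [-3.141, 0.0, 2.992]
force: [-0.4, -1.8, 3.2]
grip_width: 0.0297
finger_force: 63.4
[-0.00050218 -0.07554714] [-0.43729959 -1.80397241  3.17029473] [-0.58964839 -0.02733129  0.01420716]
```

```bash
python3 -m crank '0.02 0 0.004 -0.0002 0 0 0;0.02 0 0.004 -0.0002 0 0 0;0.02 0 0.004 -0.0002 0 0 0;0.02 0 0.004 -0.0002 0 0 0;0.02 0 0.004 -0.0002 0 0 0;0.02 0 0.004 -0.0001 0 0 0;0.02 0 0.004 -0.0001 0 0 0;0.02 0 0.004 -0.0001 0 0 0'; python3 -c "
from h import *
s=telemetry.observe();print(rk(s['position']),s['force'],s['moment'])"
```

```text
clock: 9.53
position: [0.5362, -0.0518, 0.2017]
tool_rot: [-3.141, 0.0, 2.992]
force: [-0.4, -4.0, 8.1]
grip_width: 0.0292
finger_force: 64.0
[-0.00032793 -0.04387501] [-0.38066256 -3.95146616  8.05028145] [-0.94162627  0.12876574 -0.02592042]
```

```bash
python3 -m crank '0.02 0 0.003 -0.0003 0 0 0;0.02 0 0.003 -0.0002 0 0 0;0.02 0 0.003 -0.0001 0 0 0;0.02 0 0.003 0 0 0 0;0.02 0 0.003 0 0 0 0;0.02 0 0.003 0 0 0 0;0.02 0 0.003 0 0 0 0;0.02 0 0.003 0 0 0 0'; python3 -c "
from h import *
s=telemetry.observe();print(rk(s['position']),s['force'],s['moment'])"
```

```text
clock: 10.2
position: [0.54, -0.0284, 0.2027]
tool_rot: [-3.141, 0.001, 2.992]
force: [-1.1, -4.5, 13.7]
grip_width: 0.0295
finger_force: 64.6
[-2.21419567e-06 -2.00867116e-02] [-1.09517494 -4.49023679 13.65272127] [-1.14056014  0.23112751 -0.0511223 ]
```

```bash
python3 -m crank '0.02 0 0.003 -0.0002 0 0 0;0.02 0 0.003 -0.0001 0 0 0;0.02 0 0.003 0 0 0 0;0.02 0 0.003 0 0 0 0;0.02 0 0.003 0 0 0 0;0.02 0 0.003 0 0 0 0;0.02 0 0.003 0 0 0 0;0.02 0 0.003 0 0 0 0'; python3 -c "
from h import *
s=telemetry.observe();print(rk(s['position']),s['force'],s['moment'])"
```

```text
clock: 10.87
position: [0.5433, -0.0043, 0.2027]
tool_rot: [-3.141, 0.0, 2.992]
force: [-0.6, -2.9, 7.8]
grip_width: 0.0295
finger_force: 64.1
[-0.00029399  0.00417183] [-0.58041293 -2.93764376  7.76260503] [-0.94702891  0.06158457 -0.04538681]
```

```bash
python3 -m crank '0.02 0 0.003 0 0 0 0;0.02 0 0.003 0 0 0 0;0.02 0 0.003 0 0 0 0;0.02 0 0.003 0 0 0 0;0.02 0 0.003 0.0001 0 0 0;0.02 0 0.003 0 0 0 0;0.02 0 0.003 0.0001 0 0 0;0.02 0 0.003 0.0001 0 0 0'; python3 -c "
from h import *
s=telemetry.observe();print(rk(s['position']),s['force'],s['moment'])
f=grab_frame('top'); save(f,'t2.png')
c=f['pixels'][130:270,160:390]; cv2.imwrite('pics/t2c.png',cv2.cvtColor(cv2.resize(c,None,fx=3,fy=3,interpolation=cv2.INTER_CUBIC),cv2.COLOR_RGB2BGR))"
```

```text
clock: 11.53
position: [0.5468, 0.0195, 0.2022]
tool_rot: [-3.142, 0.0, 2.992]
force: [-1.2, -2.3, 5.7]
grip_width: 0.0296
finger_force: 64.1
[-0.00039451  0.02824929] [-1.1968937  -2.30211502  5.69757933] [-0.77405298  0.04320888 -0.01195108]
```

View pics/t2c.png

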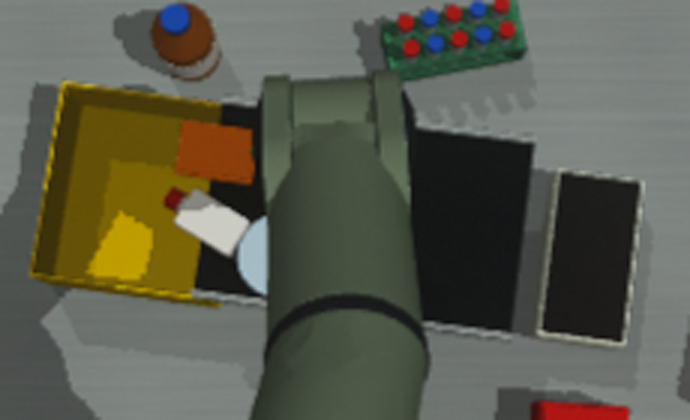

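The top crop shows the lid (crop (215,153)) and the flask (215,220) already overhanging the tub, the dish at (255,255), and nothing left on the deck behind the blade.

```bash
python3 -m crank '0.02 0 0.004 0.0001 0 0 0;0.02 0 0.004 0.0001 0 0 0;0.02 0 0.004 0.0001 0 0 0;0.02 0 0.004 0.0001 0 0 0;0.02 0 0.004 0.0001 0 0 0;0.02 0 0.004 0.0001 0 0 0;0.02 0 0.004 0.0002 0 0 0;0.02 0 0.004 0.0002 0 0 0'; python3 -c "
from h import *
s=telemetry.observe();print(rk(s['position']),s['force'],s['moment'])"
```

```text
clock: 12.25
position: [0.5515, 0.0514, 0.2011]
tool_rot: [-3.142, -0.0, 2.992]
force: [0.2, -1.3, 1.8]
grip_width: 0.029
finger_force: 63.6
[-0.00042183  0.06047703] [ 0.24258975 -1.30358842  1.76531736] [-0.45934262 -0.00801696  0.02033119]
```

```bash
python3 -m crank '0.02 0 0.004 0.0002 0 0 0;0.02 0 0.004 0.0002 0 0 0;0.02 0 0.004 0.0003 0 0 0;0.02 0 0.004 0.0003 0 0 0;0.02 0 0.004 0.0003 0 0 0;0.02 0 0.004 0.0003 0 0 0;0.02 0 0.004 0.0003 0 0 0;0.02 0 0.004 0.0003 0 0 0'; python3 -c "
from h import *
s=telemetry.observe();print(rk(s['position']),s['force'],s['moment'])"
```

```text
clock: 12.92
position: [0.5563, 0.083, 0.1988]
tool_rot: [-3.142, -0.0, 2.992]
force: [-0.2, -2.0, 2.0]
grip_width: 0.0294
finger_force: 63.6
[-0.0003835  0.0924187] [-0.17975939 -2.03115838  1.98910592] [-0.3811681  -0.02768754  0.02177564]
```

```bash
python3 -m crank '0.02 0 0.005 0.0004 0 0 0;0.02 0 0.005 0.0004 0 0 0;0.02 0 0.005 0.0004 0 0 0;0.02 0 0.005 0.0005 0 0 0;0.02 0 0.005 0.0005 0 0 0;0.02 0 0.005 0.0005 0 0 0;0.02 0 0.005 0.0005 0 0 0;0.02 0 0.005 0.0006 0 0 0'; python3 -c "
from h import *
s=telemetry.observe();print(rk(s['position']),s['force'],s['moment'])"
```

```text
clock: 13.58
position: [0.5623, 0.1226, 0.1951]
tool_rot: [-3.142, 0.0, 2.992]
force: [-0.2, -0.7, 3.3]
grip_width: 0.029
finger_force: 63.5
[-0.00032658  0.13253782] [-0.17787893 -0.67935625  3.33238612] [-0.37139802 -0.09941113 -0.01253072]
```

```bash
python3 -m crank '0.02 0 0.0045 0.0005 0 0 0;0.02 0 0.0045 0.0005 0 0 0;0.02 0 0.0045 0.0005 0 0 0;0.02 0 0.0045 0.0005 0 0 0;0.02 0 0.0045 0.0005 0 0 0;0.02 0 0.0045 0.0005 0 0 0;0.02 0 0.0045 0.0006 0 0 0;0.02 0 0.0045 0.0006 0 0 0'; python3 -c "
from h import *
s=telemetry.observe();print(rk(s['position']),s['force'],s['moment'])
f=grab_frame('side'); save(f,'s3.png')
c=f['pixels'][110:290,180:400]; cv2.imwrite('pics/s3c.png',cv2.cvtColor(cv2.resize(c,None,fx=3,fy=3,interpolation=cv2.INTER_CUBIC),cv2.COLOR_RGB2BGR))"
```

```text
clock: 14.25
position: [0.5676, 0.1582, 0.1908]
tool_rot: [-3.142, -0.0, 2.992]
force: [-0.3, -0.8, 2.4]
grip_width: 0.0293
finger_force: 63.5
[-0.00031564  0.16849041] [-0.30168866 -0.81309348  2.38776499] [-0.34082874 -0.08049663 -0.03260566]
```

View pics/s3c.png

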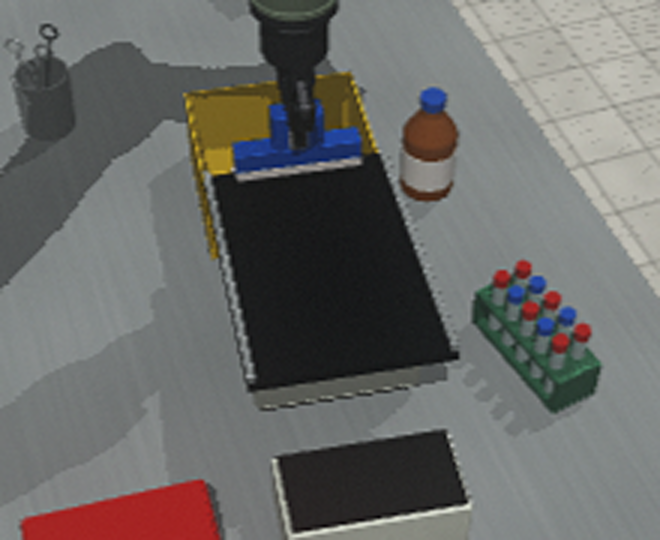

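The deck behind the blade is clear, with the blade at crop (298,160) over the deck's tub end. I'll advance a few mm more and lift, then check the tub.

```bash
python3 -m crank '0.02 0 0.004 0.0005 0 0 0;0.02 0 0.003 0.0004 0 0 0;0.02 0 0 0 0 0 0;0.02 0 0 -0.008 0 0 0;0.02 0 0 -0.014 0 0 0;0.02 0 0 -0.016 0 0 0;0.02 0 0 -0.016 0 0 0;0.02 0 0 -0.010 0 0 0'
python3 -m crank '0.02 0 -0.02 0 0 0 0;0.02 0 -0.035 0 0 0 0;0.02 0 -0.035 0 0 0 0;0.02 0 -0.035 0 0 0 0;0.02 0 -0.035 0 0 0 0;0.02 0 -0.035 0 0 0 0;0.02 0 -0.035 0 0 0 0;0.02 0 -0.02 0 0 0 0'
python3 - <<'E'
from h import *
f=grab_frame('top'); save(f,'t4.png'); P=pts(f); r=rk(P)
c=f['pixels'][130:270,160:390]; cv2.imwrite('pics/t4c.png',cv2.cvtColor(cv2.resize(c,None,fx=3,fy=3,interpolation=cv2.INTER_CUBIC),cv2.COLOR_RGB2BGR))
b=(abs(r[...,0])<.104)&(abs(r[...,1]-.262)<.09); print('max z in tub',P[b][:,2].max())
s=telemetry.observe()
d=wk(-.005,-.257); print(rk(s['position']),s['position'],s['force'],totool(np.r_[wk(-.005,-.257),.24]-s['position'],s),wk(-.005,-.257))
E
```

```text
clock: 14.97
position: [0.5688, 0.1644, 0.2558]
tool_rot: [3.141, 0.001, 2.992]
force: [0.2, -0.6, -2.3]
grip_width: 0.0295
finger_force: 62.9
clock: 15.63
position: [0.5302, -0.0866, 0.2543]
tool_rot: [-3.141, -0.0, 2.989]
force: [-0.1, -1.4, -2.8]
grip_width: 0.0291
finger_force: 62.7
max z in tub 0.12048994254284509
[-0.00118214 -0.08200948] [ 0.52970908 -0.08943395  0.25439773] [-2.62737061 -6.38414057 -2.40149414] [ 0.00254214 -0.17498055  0.01479522] [ 0.5000679  -0.26193803]
```

View pics/t4c.png

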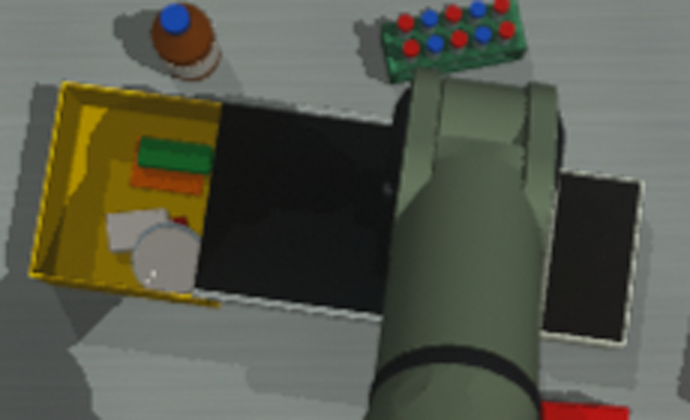

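All four pieces (green, orange, white flask, dish) lie in the tub at crop (170,200), and the deck is empty. Next I park the scraper.

```bash
python3 -m crank '0.02 0 -0.02 0 0 0 0;0.02 0 -0.033 0 0 0 0;0.02 0 -0.033 0 0 0 0;0.02 0 -0.033 0 0 0 0;0.02 0 -0.033 0 0 0 0;0.02 0 -0.02 0 0 0 0;0.02 0 0 0 0 0 0;0.02 0 0 0 0 0 0'
python3 -m crank '0.02 0 0 0.015 0 0 0;0.02 0 0 0.020 0 0 0;0.02 0 0 0.025 0 0 0;0.02 0 0 0.020 0 0 0;0.02 0 0 0.015 0 0 0;0.02 0 0 0.009 0 0 0;0.02 0 0 0 0 0 0;0.02 0 0 0 0 0 0'
python3 -c "
from h import *
s=telemetry.observe();print(rk(s['position']),s['force'],s['moment'],np.degrees(s['tool_rot']))"
```

```text
clock: 16.35
position: [0.5052, -0.2537, 0.254]
tool_rot: [-3.142, -0.001, 2.99]
force: [-0.3, 1.1, -2.1]
grip_width: 0.0295
finger_force: 62.8
clock: 17.02
position: [0.506, -0.2522, 0.1503]
tool_rot: [3.141, -0.0, 2.993]
force: [0.5, -0.5, -1.8]
grip_width: 0.0294
finger_force: 62.9
[-0.00054072 -0.24646229] [ 0.46722211 -0.54184053 -1.84520716] [-0.0089757   0.00582784 -0.02363205] [ 1.79988124e+02 -1.20906008e-02  1.71478985e+02]
```

```bash
python3 -m crank '0.02 0 -0.004 0 0 0 0;0.02 0 -0.005 0 0 0 0;0.02 0 0 0.003 0 0 0;0.02 0 0 0.002 0 0 0;0.02 0 0 0.0015 0 0 0;0.02 0 0 0.001 0 0 0;0.02 0 0 0 0 0 0;0.02 0 0 0 0 0 0'
python3 -c "
from h import *
s=telemetry.observe();print(rk(s['position']),s['force'],s['moment'],np.degrees(s['tool_rot']))"
```

```text
clock: 17.68
position: [0.5044, -0.2616, 0.1428]
tool_rot: [3.142, 0.0, 2.992]
force: [-3.6, 0.7, 5.8]
grip_width: 0.0296
finger_force: 63.7
[-0.00074152 -0.25599328] [-3.55655178  0.68416421  5.81903854] [0.19199724 0.51162434 0.03342648] [1.79998122e+02 6.40894554e-03 1.71434886e+02]
```

```bash
python3 -m crank '0.035 0 0 0 0 0 0;0.05 0 0 0 0 0 0;0.085 0 0 0 0 0 0;0.085 0 0 0 0 0 0;0.085 0 0 0 0 0 0;0.085 0 0 0 0 0 0;0.085 0 0 0 0 0 0;0.085 0 0 0 0 0 0'
python3 -m crank '0.085 0 0 -0.008 0 0 0;0.085 0 0 -0.015 0 0 0;0.085 0 0 -0.02 0 0 0;0.085 0 0 -0.025 0 0 0;0.085 0 0 -0.025 0 0 0;0.085 0 0 -0.02 0 0 0;0.085 0 0 -0.015 0 0 0;0.085 0 0 0 0 0 0'
python3 -m crank '0.085 0 0.02 0 0 0 0;0.085 0 0.03 0 0 0 0;0.085 0 0.03 0 0 0 0;0.085 0 0.03 0 0 0 0;0.085 0 0.03 0 0 0 0;0.085 0 0.02 0 0 0 0;0.085 0 0 0 0 0 0;0.085 0 0 0 0 0 0'
python3 -c "
from h import *
f=grab_frame('top'); c=f['pixels'][120:300,110:400]; cv2.imwrite('pics/t5c.png',cv2.cvtColor(cv2.resize(c,None,fx=2.7,fy=2.7,interpolation=cv2.INTER_CUBIC),cv2.COLOR_RGB2BGR))
P=pts(f);h=cv2.cvtColor(f['pixels'],cv2.COLOR_RGB2HSV);r=rk(P);m=(h[...,0]>105)&(h[...,0]<130)&(h[...,1]>120)&(abs(r[...,0])<.12)&(abs(r[...,1]+.255)<.06)
for lo,hi in((.155,.2),(.1,.14)):
  q=P[m&(P[...,2]>lo)&(P[...,2]<hi)]; print(cv2.minAreaRect(q[:,:2].astype(np.float32)),np.median(q[:,2]))"
```

```text
clock: 18.35
position: [0.5045, -0.2615, 0.1425]
tool_rot: [-3.142, -0.0, 2.992]
force: [0.1, -0.4, 0.1]
grip_width: 0.0849
finger_force: 0.0
clock: 19.02
position: [0.5054, -0.2622, 0.2741]
tool_rot: [-3.141, 0.005, 2.992]
force: [-0.2, -0.3, -0.2]
grip_width: 0.085
finger_force: 0.0
clock: 19.68
position: [0.5283, -0.1024, 0.2706]
tool_rot: [3.142, -0.0, 2.994]
force: [-0.5, -1.1, 0.8]
grip_width: 0.0847
finger_force: 0.0
((0.5065573453903198, -0.26366931200027466), (0.031156931072473526, 0.06007013097405434), 81.67371368408203) 0.16707759628054908
((0.5063591003417969, -0.2630128264427185), (0.029883917421102524, 0.15003284811973572), 81.73184967041016) 0.11701858334142146
```

View pics/t5c.png

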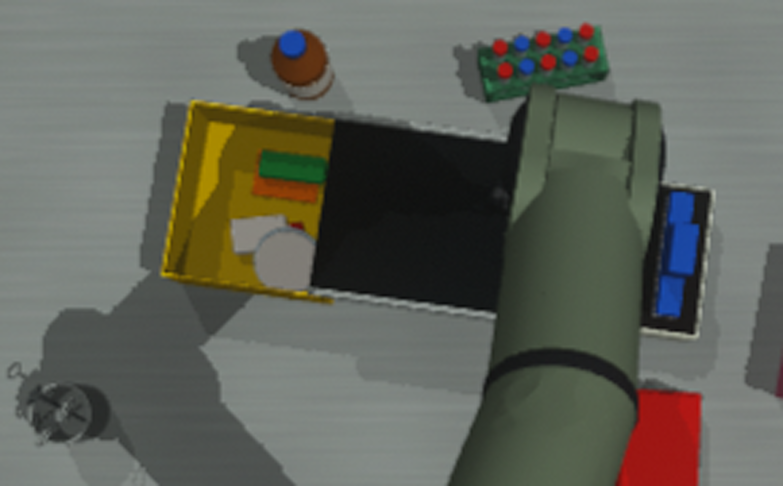

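The scraper stands upright on the dock at crop (678,255), with its grip top at z 0.167. All four pieces are in the tub, the bystanders haven't moved, and the robot is clear of everything.

```bash
python3 -c "
from workcell import bot
print(bot.job_done())"
```

```text
the job is handed in; nothing more can be done
None
```

The job is handed in at about 20 s on the robot's clock: all four pieces are in the tub, the scraper stands upright on its parking block and released, blade contact force read about 5–6 N over most of the sweep (about 16 N at most, at the unyielding middle), and the bottle, rack and cup were not touched.

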